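Send the counting chamber in and start the count

ROBOT

A 6-joint arm with a two-finger parallel gripper is mounted at the origin on the work surface. World frame = base frame: x ahead of the robot, y to its left, z up, the work surface at z = 0. Lengths are in m, angles in rad, forces in N, time in s.
With the tool pointing down it reaches from about 0.275 to 0.875 m from the base axis. Payload 12.5 kg.
Tool frame: the origin (TCP) lies on the centre line of the jaws, within the pads' length; the fingertips stand r.finger_overhang ahead of it and the grasp point (between the pads) lies 3 mm ahead of it (r.finger_overhang is the distance from the TCP to the fingertips, in m); z points along the fingers, y is the direction in which the jaws open and shut (so a half turn about z gives the same grasp; the last joint's range is limited). The gripper opens to 85 mm and grips with 20 to 120 N. Pads are 22 mm wide; open, the fingers measure 114 mm over their backs; the gripper's body (76 mm by 85 mm) begins 54 mm behind the grasp point. The pads swing forward as they close: fully open they stand 13 mm farther back than shut.
Start: joints at [1.143, 0.351, 1.652, -0, 1.139, -0.085], TCP at [0.185, 0.518, 0.232] pointing down, gripper open.
Joint ranges: [-2.75, 2.75], [-0.79, 2.1], [0.01, 2.65], [-1.57, 4.71], [0.07, 3.14], [-2.87, 2.87]. Speed limits (rad/s): [2.22, 2.22, 2.79, 3.14, 3.14, 3.14].

INTERFACE

Orientations are given as a unit quaternion [x, y, z, w].
In Python, from cell import r, optics gives the robot as it stands. The module is installed in compiled form; this text tells all that it offers. Calls block until the motion is done:
- r.move_to(position, orientation): joint-space move of the TCP to a pose.
- r.move_linear(position, rot=None, vel=0.15): straight line of the TCP; rot=None keeps the orientation; vel is the mean speed in m/s.
- r.set_joints(angles): joint-space move.
- r.set_gripper(opening, squeeze=None): opening from 0.0 (shut) to 1.0 (fully open); squeeze is the grip in N (None keeps the last); returns when the fingers have stopped.
- r.sleep(seconds).
- r.inverse_kinematics(position, orientation): joint angles nearest the present ones, or None.
- optics.get_image(name): name is "scene" or "top"; returns a dict with "pixels" (420x560x3 uint8, red, green, blue), "depth" (420x560 float32, m along the optical axis (not along the pixel's ray), 0 where there is no reading), "fx", "fy", "cx", "cy" (pixels), "D" ([k1, k2, p1, p2, k3] as OpenCV has them; the pictures are not rectified), "camera_from_world" (4x4, takes a point from world to camera coordinates). Camera axes: x right, y down, z forward; pixel columns grow to the right and rows downward; lengths in m; the calibration is good to about 2 mm. A picture is of the moment at which its call begins.
A pose or a line that the arm cannot do raises r.PlanningError and nothing moves.
- r.hand_in(): hands the job in, once; it reports no verdict.
Readings, each from a call of its own:
- r.current_t(): time.
- r.current_q(): joint angles.
- r.current_qvel(): joint speeds.
- r.current_effort(): joint torques, N m.
- r.current_tool_pos(): TCP position.
- r.current_ee_rot(): TCP orientation.
- r.current_contact_force(): force on the tool from outside, world axes, zero at the start.
- r.current_torque(): the same for the moment, N m.
- r.current_opening(): opening from 0.0 (shut) to 1.0 (fully open).
Only numpy, scipy, OpenCV 4.12 (cv2) and the standard library are available. Lean on these libraries where they do the work, as an engineer would, in place of code of your own. Each camera call takes 0.05 s, during which the arm holds its last target.

TASK

The glass counting chamber already lies on the sprung carriage of the cell counter: with the fingertips on the black pad at the front of the carriage's upright tab, push the carriage all the way in to its end stop, then let it go so that it springs back and the stop pin catches it at the counting position. Once it has caught, press the count key fully down and let it come up again. Only push: do not grip the tab or touch it from behind, do not touch the glass or the stop pin's knob, do not press the key before the carriage has caught, and leave everything standing around where it is.

Things in the scene. Friction and masses are not known exactly. Their poses are not given: they have to be found in the camera images.
- counter: the cell counter, a white fixed instrument, 340 x 210 mm. Origin at the centre of its underside, on the work surface; x points from its front end to its back, y to its left, z up. Front (x -170 to 20 mm): an open deck, top 45 mm up. Back (x 20 to 170 mm): the optics head, 190 mm high (206 over its lamp cap), dark screen on its front face; the carriage runs into a tunnel 30 mm high under it.
- carriage (a joint): travel (m) of the sprung carriage, a plate 84 mm wide that slides along the counter's +x. 0 = out; 0.060 = caught on the stop pin (counting position); 0.080 = inner end stop. The spring pushes it out: 3 N at 0, 7.8 N at 0.080; damper 30 N per m/s; the pin adds a few N from 0.034 to 0.057. Let go short of 0.060 it slides out to 0; let go beyond, it comes back to 0.060 and is held.
- tab_face (a point): centre of the front face of the carriage's upright tab: a black ribbed rubber pad, 72 mm wide along the counter's y, 43 mm high (49.5 to 92.5 mm above the work surface), looking to the counter's -x. It moves with the carriage; with the carriage out it lies 150 mm in front of the counter's origin, on its centre line, and the deck's edge is 20 mm farther out. Behind the pad stands a 10 mm aluminium block, not to be touched.
- stop_pin (a joint): travel in m of the sprung stop pin (an indexing plunger, 6 mm pin) that lies across the carriage's right edge (the counter's -y side): 0 = sprung in, up to 0.010 = out. The ramped steel catch on the carriage drives it out to about 0.007 and it springs back to 0 behind the catch. It works by itself.
- pin_knob (a point): centre of the black knob of the stop pin, 20 mm across, outside the counter's right side, 60 mm up, 20 mm toward the front from the counter's origin and about 91 to 111 mm to its right. Pulling it would free the carriage; not to be touched.
- count_key (a joint): travel in m of the count key, a sprung round push key: 0 = up, 0.005 = fully down, which takes 4 N. It comes back up when let go.
- count_key_top (a point): centre of the top of the count key: round, black, 26 mm across in a grey collar 42 mm across, pressed straight down. It stands on the deck near the front, left of the carriage, 66 mm above the work surface, 120 mm toward the front and 81 mm to the left of the counter's origin.
- chamber_mid (a point): centre of the glass counting chamber, a loose glass slide 32 x 75 x 4 mm that lies crosswise in the rimmed seat on the carriage, its top 59 mm above the work surface. It rides along with the carriage.
- seat (a point): centre of the seat on the carriage, where the chamber's centre belongs; the seat's rim is 3 mm high.
- vial1_mid (a point): centre (half-way up) of a bystander: clear glass vial with a black screw cap, 27 mm across, 59 mm tall, standing near the counter's front. Leave it alone.
- vial2_mid (a point): centre (half-way up) of a bystander: clear glass vial with a black screw cap, 27 mm across, 59 mm tall, standing near the counter's front. Leave it alone.
- vial3_mid (a point): centre (half-way up) of a bystander: clear glass vial with a black screw cap, 27 mm across, 59 mm tall, standing near the counter's front. Leave it alone.
- tube_rack_mid (a point): centre (half-way up) of a bystander: green rack with small tubes, 126 x 44 mm, 34 mm high (64 mm over the open tube lids). Leave it alone.
- flask_mid (a point): centre (half-way up) of a bystander: small clear culture flask lying flat, about 105 x 50 x 27 mm, with its screw cap. Leave it alone.
- well_plate_mid (a point): centre (half-way up) of a bystander: clear 96-well plate, 86 x 128 x 14 mm, lying flat. Leave it alone.
- tip_box_mid (a point): centre (half-way up) of a bystander: open blue box of pipette tips, 85 x 122 mm, 66 mm high over the tips. Leave it alone.
- chamber: the same glass counting chamber; origin at the centre of its underside. Not to be touched.

How it is judged:
On the way, in this order (a step that is already met when the one before it is completed fails the run):
1. the carriage is pushed in to its end stop, by the front of its tab (value of joint carriage above 0.075 m and contact force between the fingers and carriage_c8 above 0.5 N), for 0.05 s.
2. let go, the carriage has come back and rests on the stop pin (value of joint carriage between 0.056 and 0.064 m and value of joint stop_pin below 0.002 m and velocity of joint carriage between -0.005 and 0.005 m/s and contact force between the fingers and carriage_c8 below 0.2 N), for 0.3 s.
3. the count key is pressed fully down with the carriage caught (value of joint carriage between 0.056 and 0.064 m and value of joint stop_pin below 0.002 m and value of joint count_key above 0.004 m), for 0.05 s.
At the end, for the whole second after the job is handed in: The carriage rests on the sprung-in stop pin (travel 56 to 64 mm, pin less than 2 mm out), let go and still; the count key has come up again (within 1 mm); the chamber lies in its seat (centre within 4 mm); every bystander is within 15 mm of where it stood (value of joint carriage between 0.056 and 0.064 m and value of joint stop_pin below 0.002 m and velocity of joint carriage between -0.005 and 0.005 m/s and distance between chamber_mid and seat below 0.004 m and value of joint count_key below 0.001 m and distance of each of vial1_mid, vial2_mid, vial3_mid, tube_rack_mid, flask_mid, well_plate_mid, tip_box_mid from where it was at the start of the episode below 0.015 m); the robot touches nothing.
It fails at once if the count key is pressed while the carriage is not caught (value of joint count_key above 0.003 m and (value of joint carriage below 0.055 m or value of joint carriage above 0.065 m)).
It fails at once if the tab is gripped, hooked or touched from behind (contact force between any of the fingers, the arm and carriage_c7 above 1 N).
It fails at once if the glass chamber is touched, lifted or leaves its seat (contact force between any of the fingers, the arm and chamber above 0.5 N or distance between chamber_mid and seat above 0.008 m).
It fails at once if the stop pin's knob is touched (contact force between any of the fingers, the arm and stop_pin above 0.5 N).
It fails at once if a bystander is pushed, lifted or tipped (distance of any of vial1_mid, vial2_mid, vial3_mid, tube_rack_mid, flask_mid, well_plate_mid, tip_box_mid from where it was at the start of the episode above 0.02 m).
It also fails if it takes over 45 s, if anything falls off the work surface, if the arm or the gripper's body presses on something with over 40 N, if the wrist force passes 120 N, or if a joint passes its speed limit or range.

## Working session

There is one attempt and no reset: what is moved stays moved. The work goes in short steps, each a Python script; the robot and the scene stay as the last script left them, time stands still between calls to the robot, and variables do not carry over. Pictures are saved under pics/ and viewed, and the job is handed in when it is done.

```bash
mkdir -p pics
python3 - <<'E'
from cell import r, optics
import cv2,numpy as np
for n in("scene","top"):
    d=optics.get_image(n); cv2.imwrite(f"pics/{n}0.png",d["pixels"][:,:,::-1]); np.save(f"{n}0.npy",d,allow_pickle=True)
    print(n,d["fx"],d["fy"],d["cx"],d["cy"],d["D"]);print(np.round(d["camera_from_world"],4))
print(r.finger_overhang,r.current_t(),r.current_ee_rot(),r.current_opening())
E
```

```text
scene 386.48743088402585 386.48743088402585 279.74188462708145 205.44504803435672 [-0.11261597  0.          0.          0.          0.        ]
[[-0.6862 -0.7274 -0.0027  0.3866]
 [-0.6901  0.6521 -0.314   0.4271]
 [ 0.2302 -0.2136 -0.9494  1.0217]
 [ 0.      0.      0.      1.    ]]
top 486.204110442344 486.204110442344 282.8506985396252 212.03232052530805 [0.04643836 0.         0.         0.         0.        ]
[[-0.0198 -0.9997 -0.0121  0.0148]
 [-0.9979  0.0205 -0.0611  0.5594]
 [ 0.0613  0.0109 -0.9981  1.4318]
 [ 0.      0.      0.      1.    ]]
0.022 0.1 [ 1.70580642e-01  9.85343593e-01 -4.81429742e-04 -1.26441260e-04] 1.0029593843290536
```

View pics/scene0.png

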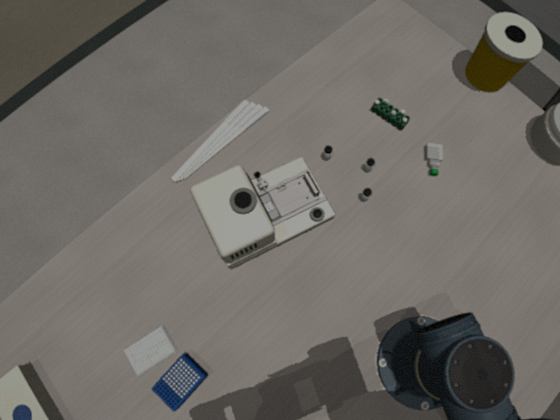

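View pics/top0.png

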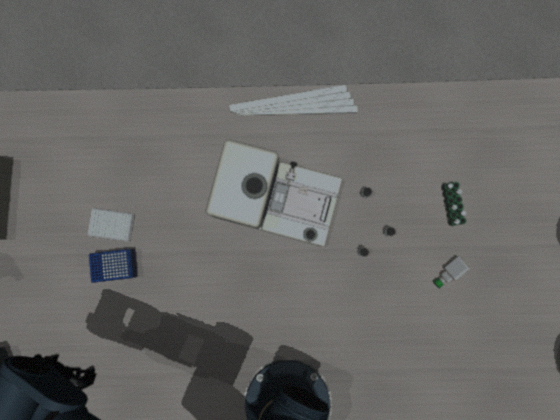

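Run:
```python
import cv2,numpy as np
for n,(x0,y0,x1,y1) in {"top":(200,130,400,270),"scene":(180,140,380,270)}.items():
    im=cv2.imread(f"pics/{n}0.png")[y0:y1,x0:x1]
    im=cv2.resize(im,None,fx=4,fy=4,interpolation=cv2.INTER_CUBIC); im=np.clip(im*1.5,0,255).astype(np.uint8)
    cv2.imwrite(f"pics/{n}0z.png",im)
```

```text
(no output)
```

View pics/top0z.png

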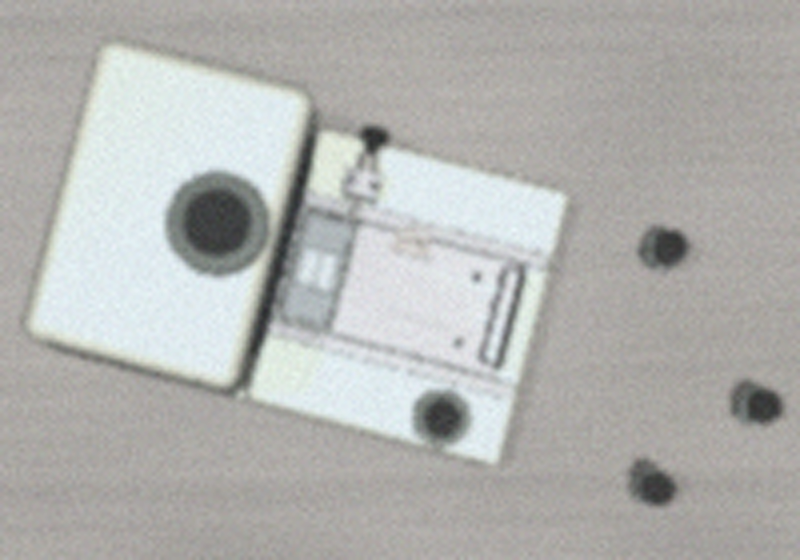

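View pics/scene0z.png

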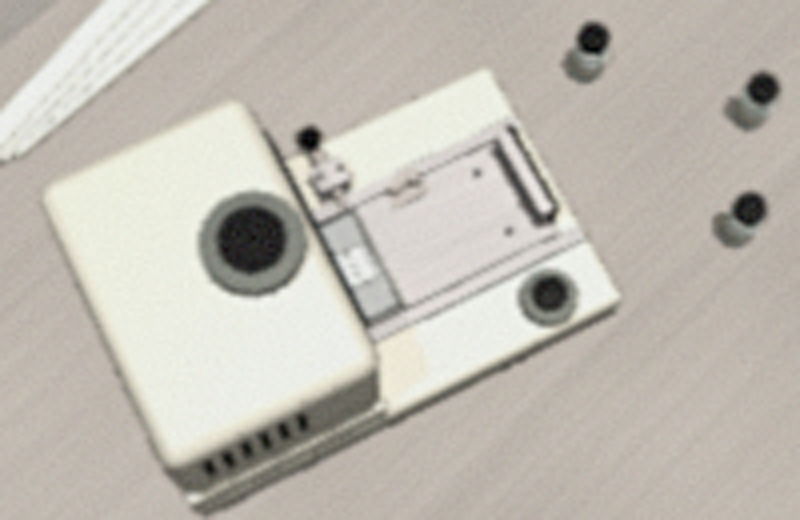

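```bash
cat > h.py <<'E'
import cv2,numpy as np
def ray(d,uv,z):
    K=np.array([[d["fx"],0,d["cx"]],[0,d["fy"],d["cy"]],[0,0,1]])
    p=cv2.undistortPoints(np.array([[uv]],float),K,np.array(d["D"],float))[0,0]
    T=np.array(d["camera_from_world"]);R=T[:3,:3];c=-R.T@T[:3,3];v=R.T@np.array([p[0],p[1],1])
    return (c+v*(z-c[2])/v[2])[:2]
def blob(d,uv,rad,thr):
    g=cv2.cvtColor(d["pixels"],cv2.COLOR_RGB2GRAY);m=(g<thr).astype(np.uint8)
    n,l,s,c=cv2.connectedComponentsWithStats(m)
    ok=[i for i in range(1,n) if np.hypot(*(c[i]-uv))<rad and s[i,4]>8]
    return (c[max(ok,key=lambda i:s[i,4])],max(s[i,4] for i in ok)) if ok else (None,0)
E
python3 - <<'E'
from h import *
D={n:np.load(n+"0.npy",allow_pickle=True).item() for n in("top","scene")}
Z=lambda x0,y0,u,v:((u+.5)/4-.5+x0,(v+.5)/4-.5+y0)
t=lambda u,v:Z(200,130,u,v); s=lambda u,v:Z(180,140,u,v)
P={"key":(.066,t(442,415),s(549,295)),"knob":(.068,t(375,137),s(309,137)),
"v1":(.059,t(670,247),s(593,38)),"v2":(.059,t(763,406),s(762,88)),"v3":(.059,t(657,488),s(750,209))}
W={}
for k,(z,a,b) in P.items():
    for n,uv in(("top",a),("scene",b)):
        for thr in (50,):
            c,A=blob(D[n],uv,5,thr); 
            if c is None: print(k,n,"none");continue
            w=ray(D[n],c,z);W[k,n]=w;print(k,n,np.round(c,1),A,np.round(w,4))
C={"fr":(.045,t(567,194),s(490,70),(-.17,-.105)),"fl":(.045,t(498,463),s(618,303),(-.17,.105))}
for k,(z,a,b,m) in C.items():
    for n,uv in(("top",a),("scene",b)): W[k,n]=ray(D[n],uv,z);print(k,n,np.round(W[k,n],4))
M={"key":(-.12,.081),"knob":(-.02,-.101),"fr":(-.17,-.105),"fl":(-.17,.105)}
for cams in(["top"],["scene"],["top","scene"]):
    A=np.array([M[k] for k in M for n in cams]);B=np.array([W[k,n] for k in M for n in cams])
    a,b=A.mean(0),B.mean(0);H=(A-a).T@(B-b);th=np.arctan2(H[0,1]-H[1,0],H[0,0]+H[1,1])
    R=np.array([[np.cos(th),-np.sin(th)],[np.sin(th),np.cos(th)]]);o=b-R@a
    print(cams,th,o,"res",np.round((A@R.T+o-B)*1e3,1).tolist(),"tab",R@[-.15,0]+o,"key",R@[-.12,.081]+o)
# tab top edges
for nm,n,uv in(("tabR","top",t(513,265)),("tabL","top",t(490,365)),):print(nm,ray(D[n],uv,.0925))
E
```

```text
key top [310. 234.] 45 [ 0.4918 -0.0737]
key scene [316.9 212.9] 56 [ 0.4886 -0.0737]
knob top [293.1 163.9] 17 [ 0.6951 -0.0295]
knob scene [256.9 174.2] 23 [ 0.6915 -0.0298]
v1 top [366.7 191.2] 42 [ 0.6122 -0.2406]
v1 scene [327.9 149.3] 41 [ 0.6086 -0.2417]
v2 top [390.2 231.1] 44 [ 0.4959 -0.3044]
v2 scene [370.1 161.9] 39 [ 0.4929 -0.3044]
v3 top [363.8 251.6] 38 [ 0.4384 -0.2269]
v3 scene [366.9 191.9] 43 [ 0.4351 -0.2265]
fr top [ 0.6538 -0.1702]
fr scene [ 0.6473 -0.1722]
fl top [ 0.4583 -0.1148]
fl scene [ 0.4528 -0.1104]
['top'] 1.2870182126447807 [0.60355779 0.01954666] res [[0.4, 0.7], [-0.2, 1.6], [3.0, -2.9], [-3.2, 0.6]] tab [ 0.56156009 -0.12445401] key [ 0.49219927 -0.07297512]
['scene'] 1.268420945550162 [0.60102561 0.01950854] res [[-0.7, 2.8], [-0.0, 0.1], [3.4, -1.9], [-2.7, -1.1]] tab [ 0.55635732 -0.12368624] key [ 0.4879658 -0.0709264]
['top', 'scene'] 1.2777179852051241 [0.60229318 0.01953258] res [[-1.7, 1.7], [1.4, 1.8], [-1.9, 0.7], [1.7, 1.0], [-0.1, -3.4], [6.4, -1.4], [-5.7, 2.0], [-0.2, -2.4]] tab [ 0.55895808 -0.12407128] key [ 0.49007901 -0.07194955]
tabR [ 0.59806001 -0.12549144]
tabL [ 0.52769491 -0.10752133]
```

```bash
cat >> h.py <<'E'
from scipy.spatial.transform import Rotation as Ro
th=1.283
R2=np.array([[np.cos(th),-np.sin(th)],[np.sin(th),np.cos(th)]])
key=np.array([.4902,-.0737]); O=key-R2@np.array([-.12,.081])
def w(x,y,z): return np.r_[O+R2@np.array([x,y]),z].tolist()
def inc(p): return R2.T@(np.array(p)[:2]-O)
cx=np.r_[R2[:,0],0];cy=np.r_[R2[:,1],0]
def quat(s): return Ro.from_matrix(np.array([s*cx,-s*cy,[0,0,-1]]).T).as_quat().tolist()
E
python3 - <<'E'
from cell import r,optics
from h import *
r.set_gripper(0.0)
p=r.current_tool_pos(); r.move_linear([p[0],p[1],.34])
best=None
for s in(1,-1):
    q=r.inverse_kinematics(w(-.20,0,.34),quat(s));print(s,q)
    if q is not None and (best is None or abs(q[5])<best[0]): best=(abs(q[5]),s)
s=best[1];print("s",s)
r.move_to(w(-.20,0,.34),quat(s))
r.move_linear(w(-.20,0,.16))
print(r.current_t(),r.current_contact_force(),r.current_opening(),inc(r.current_tool_pos()))
for n in("scene","top"):
    d=optics.get_image(n); np.save(f"{n}1.npy",d,allow_pickle=True)
    a=d["pixels"][130:290,200:400,::-1]; cv2.imwrite(f"pics/{n}1.png",np.clip(cv2.resize(a,None,fx=3.7,fy=3.7,interpolation=2)*1.4,0,255).astype(np.uint8))
E
```

```text
1 [-3.89326307e-01  3.06410453e-01  1.44646747e+00 -4.44089210e-16
  1.38871473e+00 -1.01529981e-01]
-1 None
s 1
5.8333 [ 0.39911505 -0.5936423  -0.76216777] -0.0002217266350152638 [-0.19999776 -0.00043574]
```

View pics/scene1.png

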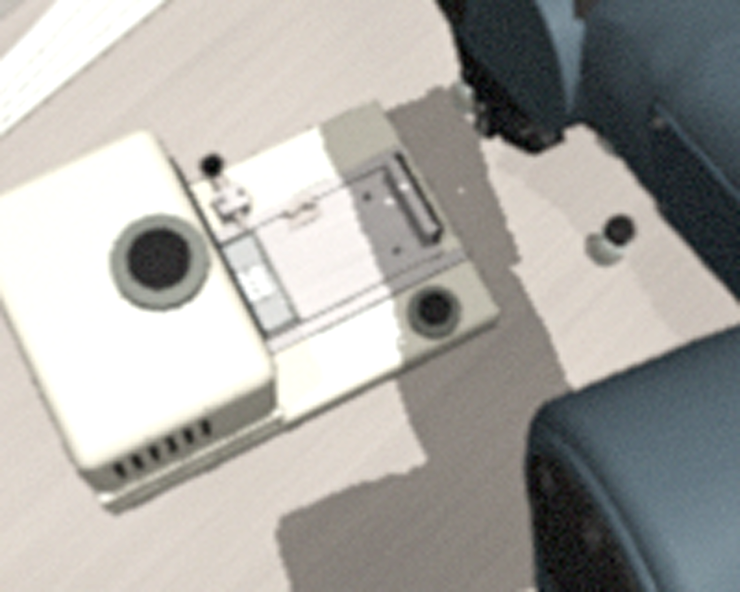

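View pics/top1.png

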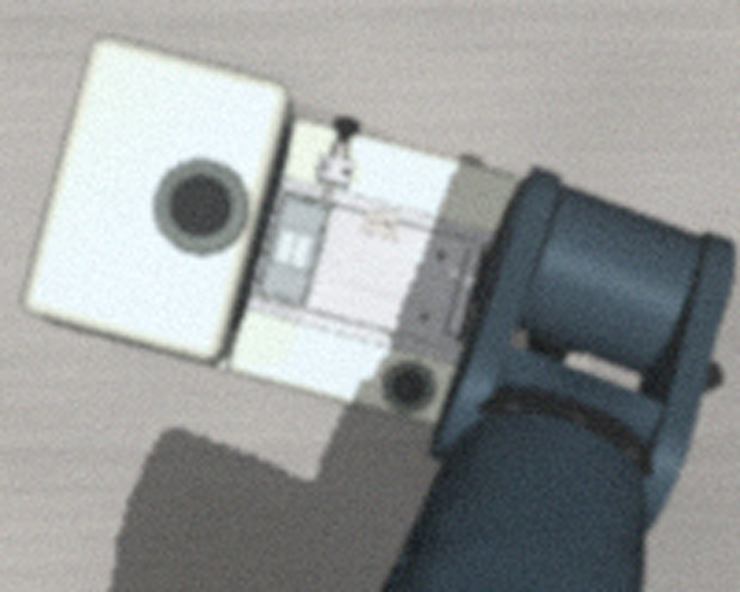

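Run:
```python
from h import *
for n in("top","scene"):
    d=np.load(n+"1.npy",allow_pickle=True).item();d0=np.load(n+"0.npy",allow_pickle=True).item()
    Z=d["depth"]; K=np.array([[d["fx"],0,d["cx"]],[0,d["fy"],d["cy"]],[0,0,1]])
    v,u=np.nonzero((Z>0)&(np.abs(Z-d0["depth"])>.02))
    p=cv2.undistortPoints(np.stack([u,v],1)[:,None].astype(float),K,np.array(d["D"]))[:,0]
    c=np.c_[p,np.ones(len(p))]*Z[v,u][:,None];T=np.array(d["camera_from_world"])
    W=(c-T[:3,3])@T[:3,:3]
    X=(W[:,:2]-O)@R2;
    for lo in np.arange(.08,.6,.04):
        m=(W[:,2]>lo)&(W[:,2]<lo+.04)&(X[:,1]<.3)&(X[:,1]>-.2)
        if m.sum()>5: print(n,round(lo,2),m.sum(),"cx %.3f..%.3f cy %.3f..%.3f"%(*np.percentile(X[m,0],[1,99]),*np.percentile(X[m,1],[1,99])))
```

```text
top 0.16 20 cx 0.027..0.162 cy -0.103..0.095
top 0.2 15 cx -0.190..0.038 cy -0.008..0.040
top 0.24 19 cx -0.206..-0.187 cy 0.037..0.043
top 0.28 10 cx -0.201..-0.181 cy 0.035..0.039
top 0.32 6 cx -0.197..-0.178 cy 0.037..0.042
top 0.36 6 cx -0.198..-0.185 cy 0.041..0.043
top 0.4 211 cx -0.255..-0.128 cy -0.051..0.080
top 0.44 2239 cx -0.260..-0.128 cy -0.043..0.076
top 0.48 1181 cx -0.256..-0.125 cy 0.002..0.124
top 0.52 1499 cx -0.248..-0.124 cy 0.068..0.154
top 0.56 1710 cx -0.240..-0.111 cy 0.115..0.228
scene 0.08 10 cx -0.940..0.140 cy -0.101..0.241
scene 0.12 6 cx -0.920..0.145 cy -0.049..0.106
scene 0.16 47 cx -0.865..0.160 cy -0.078..0.061
scene 0.2 135 cx -0.953..-0.182 cy -0.160..0.053
scene 0.24 111 cx -0.210..-0.180 cy 0.010..0.063
scene 0.28 72 cx -0.177..-0.162 cy -0.011..0.031
scene 0.36 26 cx -0.138..-0.133 cy -0.031..0.033
scene 0.4 318 cx -0.143..-0.129 cy -0.048..0.087
scene 0.44 1974 cx -0.256..-0.127 cy -0.037..0.125
scene 0.48 1252 cx -0.255..-0.126 cy 0.003..0.152
scene 0.52 1459 cx -0.249..-0.115 cy 0.068..0.205
scene 0.56 1768 cx -0.241..-0.109 cy 0.115..0.256
```

Run:
```python
from cell import r,optics
from h import *
F=lambda:np.array(r.current_contact_force())
r.move_linear(w(-.20,0,.087),vel=.1)
f0=F();print("f0",f0)
fx=lambda:-(F()-f0)@cx
x=-.185;r.move_linear(w(x,0,.087),vel=.06);print(x,fx(),F()-f0)
xc=None
while x<-.145:
    x+=.003;r.move_linear(w(x,0,.087),vel=.03);f=fx()
    if f>1.5: xc=x;break
print("contact",xc,f,F()-f0,r.current_t())
if xc:
    X=xc
    r.move_linear(w(xc+.06,0,.087),vel=.05);print(fx(),inc(r.current_tool_pos()),r.current_t());x=xc+.06
    while x<xc+.095:
        x+=.003;r.move_linear(w(x,0,.087),vel=.03);f=fx();print(round(x,3),round(f,1))
        if f>18:break
    r.sleep(.15);print(F()-f0,inc(r.current_tool_pos()),r.current_tool_pos(),r.current_t())
    open("xc","w").write(f"{xc} {x}")
    for n in("scene","top"):
        d=optics.get_image(n); np.save(f"{n}2.npy",d,allow_pickle=True)
        a=d["pixels"][130:290,200:400,::-1]; cv2.imwrite(f"pics/{n}2.png",np.clip(cv2.resize(a,None,fx=3.7,fy=3.7,interpolation=2)*1.4,0,255).astype(np.uint8))
```

```text
f0 [ 1.00683636 -0.13721077  0.79732555]
-0.185 0.42129043231609825 [-1.19000237 -0.08710269 -1.46293387]
contact -0.16099999999999998 3.9860449573569516 [-1.62561104 -3.67581163 -1.13889134] 9.2167
6.352945728409128 [-0.10128174  0.00015289] 10.5667
-0.098 7.0
-0.095 7.2
-0.092 7.4
-0.089 6.7
-0.086 7.6
-0.083 7.6
-0.08 21.5
[ -8.45467229 -19.55981976   3.14680941] [-0.08233693  0.00017597] [ 0.57839016 -0.06052703  0.08702992] 12.4667
```

```bash
ls pics
```

```text
scene0.png
scene0z.png
scene1.png
scene2.png
top0.png
top0z.png
top1.png
top2.png
```

Run:
```python
from cell import r,optics
from h import *
F=lambda:np.array(r.current_contact_force())
f0=np.array([1.0,-.14,.8])
r.move_linear(w(-.095,0,.087),vel=.04);print(-(F()-f0)@cx)
r.move_linear(w(-.112,0,.087),vel=.04);print(-(F()-f0)@cx)
r.move_linear(w(-.19,0,.087),vel=.1);print(-(F()-f0)@cx)
r.move_linear(w(-.20,0,.16),vel=.15);r.sleep(.1);print(F(),r.current_t())
for n in("scene","top"):
    d=optics.get_image(n); np.save(f"{n}3.npy",d,allow_pickle=True)
    a=d["pixels"][130:290,200:400,::-1]; cv2.imwrite(f"pics/{n}3.png",np.clip(cv2.resize(a,None,fx=3.7,fy=3.7,interpolation=2)*1.4,0,255).astype(np.uint8))
```

```text
8.181966816725105
0.006455013562903092
-0.32704509386586694
[ 0.14946604  0.04828682 -0.29002842] 15.3417
```

View pics/scene3.png

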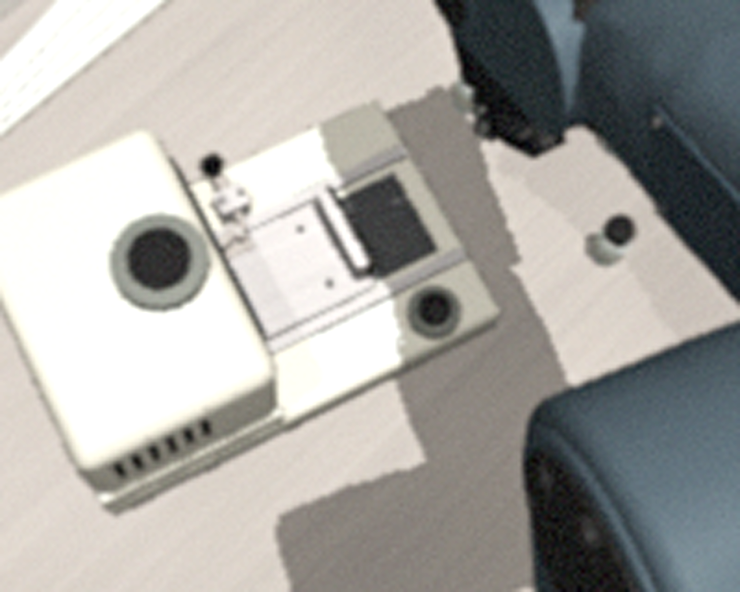

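View pics/top3.png

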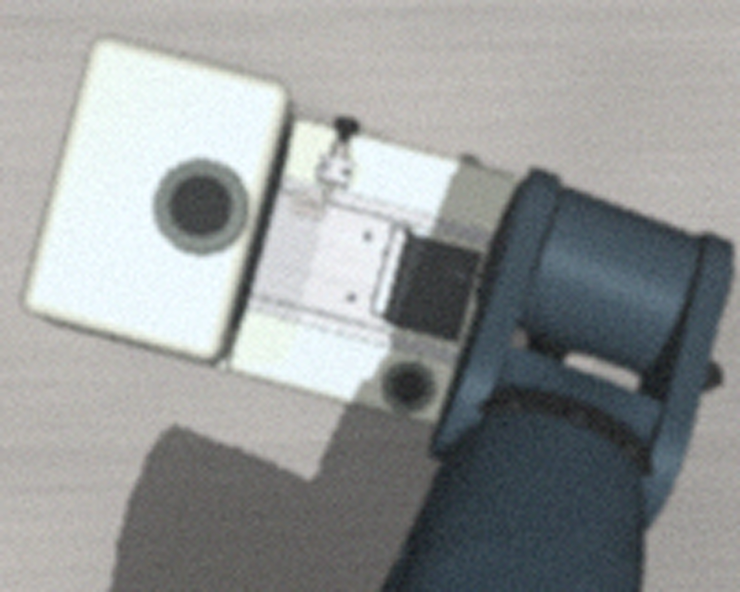

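Run:
```python
from cell import r,optics
from h import *
F=lambda:np.array(r.current_contact_force())
p=lambda z:[key[0],key[1],z]
r.move_linear(p(.16),vel=.15)
r.move_linear(p(.105),vel=.1);r.sleep(.1);f0=F();print(f0)
z=.105
while z>.072:
    z-=.001;r.move_linear(p(z),vel=.03);f=(F()-f0)[2];print(round(z,4),round(f,2))
    if f>12:break
r.sleep(.2);print(F()-f0,r.current_tool_pos(),r.current_t())
r.move_linear(p(.16),vel=.08);r.sleep(.1);print(F(),r.current_t())
r.move_linear(w(-.22,.04,.25),vel=.2)
for n in("scene","top"):
    d=optics.get_image(n); np.save(f"{n}4.npy",d,allow_pickle=True)
    a=d["pixels"][130:290,200:400,::-1]; cv2.imwrite(f"pics/{n}4.png",np.clip(cv2.resize(a,None,fx=3.7,fy=3.7,interpolation=2)*1.4,0,255).astype(np.uint8))
print(r.current_t())
```

```text
[0.84882531 0.28987278 1.11533198]
0.104 -1.22
0.103 -0.62
0.102 -1.75
0.101 -1.28
0.1 -1.36
0.099 -1.07
0.098 -1.19
0.097 -0.66
0.096 -1.21
0.095 -1.74
0.094 -1.89
0.093 -0.43
0.092 -1.05
0.091 -0.73
0.09 -0.8
0.089 -1.93
0.088 -0.22
0.087 -1.0
0.086 -0.73
0.085 -1.31
0.084 -0.23
0.083 -0.14
0.082 -1.26
0.081 -0.33
0.08 -1.18
0.079 -0.3
0.078 -0.21
0.077 -0.04
0.076 -0.72
0.075 -0.31
0.074 -1.26
0.073 -1.03
0.072 0.21
[-1.59346757 -1.08932166 -1.47860895] [ 0.49021237 -0.0737102   0.07200635] 25.6
[-0.13800652  0.25315539 -0.17902873] 26.95
27.9
```

View pics/scene4.png

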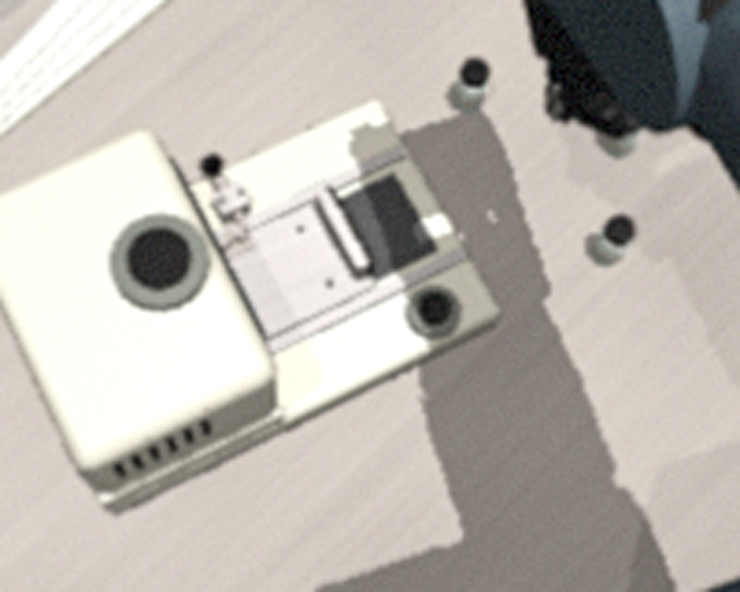

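Run:
```python
from cell import r,optics
from h import *
p=lambda z:[key[0],key[1],z]
r.move_linear(p(.12),vel=.2)
r.move_linear(p(.074),vel=.08)
print(r.current_t(),r.current_contact_force(),r.current_opening(),r.current_tool_pos())
for n in("scene","top"):
    d=optics.get_image(n); np.save(f"{n}5.npy",d,allow_pickle=True)
    a=d["pixels"][130:290,200:400,::-1]; cv2.imwrite(f"pics/{n}5.png",np.clip(cv2.resize(a,None,fx=3.7,fy=3.7,interpolation=2)*1.8,0,255).astype(np.uint8))
```

```text
29.6167 [-0.61471788 -0.30250596  0.85051555] -0.0010315272529875358 [ 0.49042761 -0.07380934  0.07426534]
```

View pics/scene5.png

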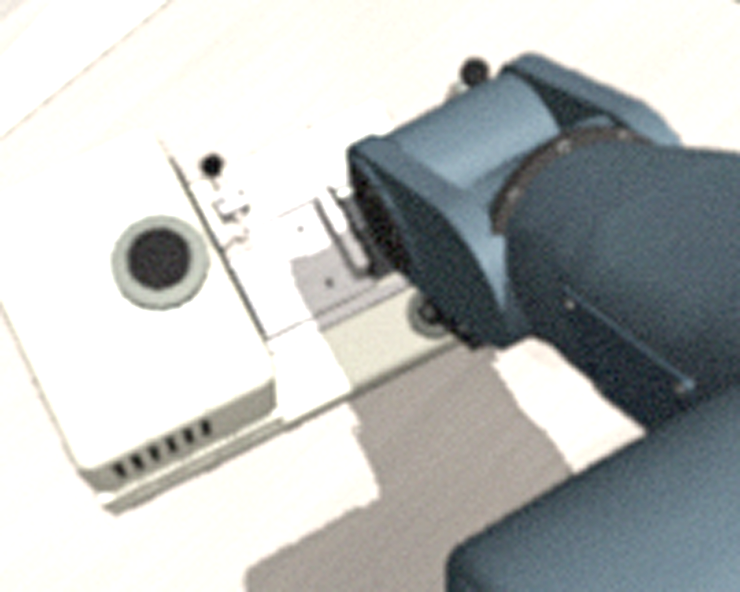

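View pics/top5.png

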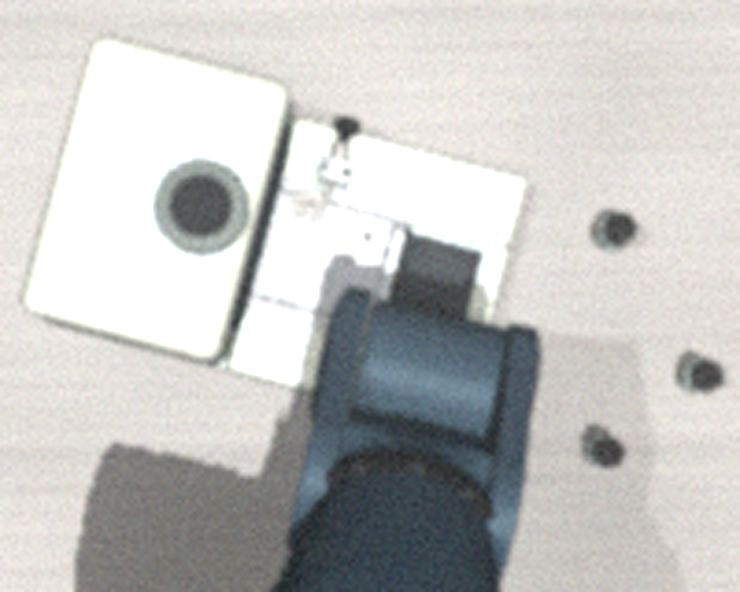

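Run:
```python
from cell import r,optics
from h import *
F=lambda:np.array(r.current_contact_force())
p=lambda z:[key[0],key[1],z]
z=.074
while z>.064:
    z-=.001;r.move_linear(p(z),vel=.03);f=F();print(round(z,4),np.round(f,2),np.round(r.current_torque(),2))
    if f[2]>10:break
print(r.current_tool_pos(),r.current_t())
```

```text
0.073 [-0.28 -0.33 -0.19] [ 0.03  0.02 -0.03]
0.072 [-0.03 -0.24 -0.35] [-0.01 -0.02 -0.01]
0.071 [-0.38  1.22  0.76] [-0.02  0.02  0.06]
0.07 [ 0.17 -0.65  1.42] [-0.04  0.   -0.03]
0.069 [-0.27 -0.39 -0.12] [-0.05 -0.04  0.01]
0.068 [ 0.23 -0.28  0.2 ] [ 0.03  0.01 -0.01]
0.067 [ 0.44 -0.39  0.91] [-0.    0.01  0.03]
0.066 [ 0.23 -0.14  1.06] [-0.05  0.02  0.01]
0.065 [-0.43 -0.05  1.68] [-0.02  0.03  0.04]
0.064 [ 0.17 -0.52  2.56] [-0.06  0.04  0.04]
[ 0.49025112 -0.07372466  0.06400724] 32.2167
```

Run:
```python
from cell import r,optics
from h import *
F=lambda:np.array(r.current_contact_force())
p=lambda z:[key[0],key[1],z]
z=.064
while z>.052:
    z-=.001;r.move_linear(p(z),vel=.03);f=F();print(round(z,4),np.round(f,2),np.round(r.current_torque(),2))
    if f[2]>11:break
r.sleep(.15);print(F(),r.current_tool_pos(),r.current_t())
```

```text
0.063 [-0.9   0.09  3.26] [-0.1   0.02 -0.02]
0.062 [-0.85 -0.97  3.65] [-0.14  0.12  0.01]
0.061 [-3.25 -1.22 13.21] [-0.14  0.64  0.01]
[-3.92962407 -0.51959946 11.66322137] [ 0.49025488 -0.07381927  0.06152178] 33.1167
```

Run:
```python
from cell import r,optics
from h import *
r.move_linear([key[0],key[1],.12],vel=.08)
r.move_linear(w(-.24,.04,.25),vel=.2);r.sleep(.1);print(r.current_contact_force(),r.current_t())
for n in("scene","top"):
    d=optics.get_image(n); np.save(f"{n}6.npy",d,allow_pickle=True)
    a=d["pixels"][130:290,200:400,::-1]; cv2.imwrite(f"pics/{n}6.png",np.clip(cv2.resize(a,None,fx=3.7,fy=3.7,interpolation=2)*1.4,0,255).astype(np.uint8))
d=optics.get_image("scene")
```

```text
[ 0.42568244 -0.25225935  0.09876933] 35.1667
```

View pics/scene6.png

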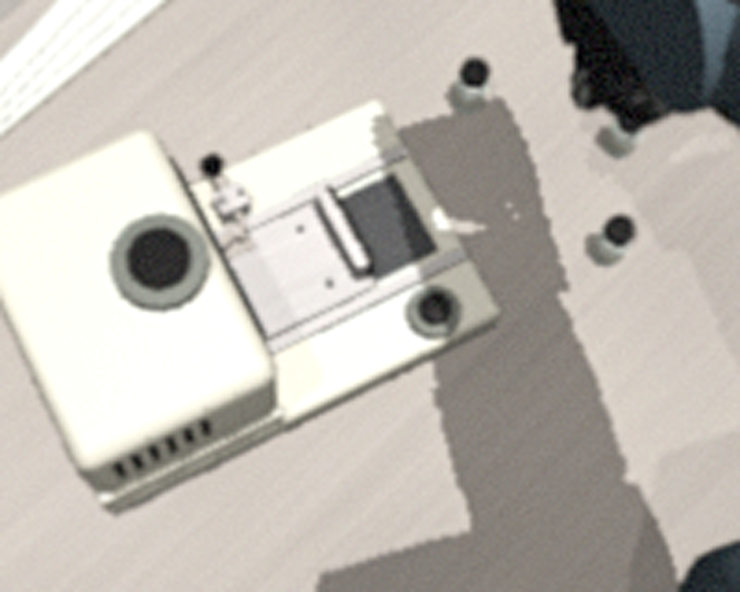

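Run:
```python
from cell import r
r.hand_in();print(r.current_t())
```

```text
the job is handed in; nothing more can be done
the job is handed in; nothing more can be done
```

I pushed the carriage to its end stop, let it spring back onto the stop pin, then pressed the count key and released it. I handed the job in at about 35 s of the 45 s allowed; no verdict came back.

**Carriage:** With the fingers shut, I pushed on the front of the tab. The tool travelled about 80 mm from first contact, and the force jumped from about 7.6 N to 21 N at the end stop. When I backed off, the force fell to zero at roughly 60 mm. Pictures taken before and after the key press show the carriage held there.

**Count key:** My first descent stopped too high. It went down to a TCP height of 72 mm and felt no contact. The shut fingertips turned out to be about level with the TCP, not 22 mm ahead of it as `r.finger_overhang` says. On the second descent the force rose from about 1 N at 66 mm to 3.7 N at 62 mm. It then hit a hard stop at 61.5 mm (12–13 N), which fits the key's 5 mm travel and 4 N.

**Last checks:**
- The last scene picture shows the carriage still caught and the vials in place. I compared the vials by eye only, and did not check the rack, flask, well plate or tip box after the start; the tool did not go near them.
- The chamber is out of sight under the optics head, and I could not read the key or pin travel directly, so those three rest on the forces and pictures.
- The wrist force was about 0 N with the arm standing clear.
- The two cameras disagreed by about 3.5 mm along world x. I used the average of the two.

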